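Light the keyway of the clamped padlock with the inspection torch

ROBOT

A 6-joint arm with a two-finger parallel gripper is mounted at the origin on the work surface. World frame = base frame: x ahead of the robot, y to its left, z up, the work surface at z = 0. Lengths are in mm, angles in rad, forces in N, time in s.
With the tool pointing down it reaches from about 275 to 1000 mm from the base axis. Payload 8.4 kg.
Tool frame: the origin (TCP) lies at the very end of the fingers, on their centre line; the grasp point (between the pads) lies 19 mm behind it; z points along the fingers, x is the direction in which the jaws open and shut, and the axes are right-handed (so a half turn about z gives the same grasp; the last joint's range is limited). The gripper opens to 85 mm and grips with 20 to 120 N. Pads are 22 mm wide; open, the fingers measure 114 mm over their backs; the gripper's body (76 mm by 85 mm) begins 54 mm behind the grasp point. The pads swing forward as they close: fully open they stand 13 mm farther back than shut.
Start: joints at [-0.002, 0.353, 1.633, -0, 1.155, -0.002], TCP at [625.002, -0, 192.181] pointing down, gripper open.
Joint ranges: [-2.63, 2.63], [-0.92, 2.1], [0.06, 2.66], [-1.3, 4.44], [0, 2.69], [-3.02, 3.02]. Speed limits (rad/s): [2.22, 2.22, 2.79, 3.14, 3.14, 3.14].

INTERFACE

Orientations are given as [roll, pitch, yaw] about the fixed x, y, z axes, in that order (R = Rz(yaw) Ry(pitch) Rx(roll)).
In Python, from rig import r gives the robot as it stands.
- The arm moves only by the tool arm_command, never from a script. Its argument "targets" is a list of rows, each a list of 6 numbers: the shift along the tool's x, y, z in m, then the turn, a rotation vector about the tool's x, y, z in rad. A call has 1 to 20 rows; each row shifts and turns the commanded pose from where the row before left it, along the tool's axes as they then stand; what a row does not reach is not made up. A row lasts 1/12 s, in which the tool goes at most 41.7 mm and 7.16 degrees, less where a joint would pass 70% of its speed; a pose out of reach is approached as far as the arm can. A call is refused whole if a number of a shift passes 0.0417 or a number of a turn 0.125, either way. A call with a gripper value outside its range is refused whole. "fingers" is the finger opening in m, from 0 to 0.0854, set as the call begins (left out, the last holds). The fingers move at their own pace and stop on an object; "squeeze" is the grip in N (left out, the last holds). Time passes only in rows, so rows that do not move let the fingers close. It gives the time, the measured TCP pose, the force and the opening at its end, in the units of the state.
- r.sense(): the state, without advancing time (a new reading comes with each control period).
- r.grab_frame(name): name is "scene" or "side" or "wrist"; returns a dict with "image" (400x640x3 uint8, blue, green, red), "fx", "fy", "cx", "cy" (pixels), "xyz" and "orientation" of the camera in the world. Camera axes: x right, y down, z forward; pixel columns grow to the right and rows downward; lengths in mm; the calibration is good to about 2 mm. A picture is of the moment at which its call begins. There is no depth.
- r.sign_off(): hands the job in, once; it reports no verdict.
The state is a dict: "clock": time; "qpos": joint angles; "qvel": joint speeds; "joint_efforts": joint torques, N m; "eef_pos": TCP position; "tcp_rot": TCP orientation; "contact_force": force on the tool from outside, world axes, zero at the start; "wrist_torque": the same for the moment, N m; "opening": opening from 0.0 (shut) to 1.0 (fully open).
Only numpy, scipy, OpenCV 4.12 (cv2) and the standard library are available. Lean on these libraries where they do the work, as an engineer would, in place of code of your own. Each camera call takes 0.05 s, during which the arm holds its last target.

TASK

A padlock is clamped in the vice for a look at what is stuck inside its keyway. Draw the lit inspection torch up out of the tool block, tilt it round toward the padlock and hold it in the air about 8 cm in front of the keyway, pointing straight in along the line a key would take, so that the beam falls squarely on the keyway. Keep the torch off the padlock and the vice, leave the other tools in the block and everything else on the bench where they are, and finish while still holding the torch steady there; do not put it down.

Things in the scene. Friction and masses are not known exactly. Their poses are not given: they have to be found in the camera images.
- torch: Lit slim torch: black round barrel 24 mm across, 150 mm long, with a 26 mm head (16 mm long) at the lens and a 4 mm rubber button on the tail; 0.09 to 0.18 kg, balanced mid-length. Stands lens down in a hole of the block, 100 mm showing, leaning up to 4 degrees. Origin: centre of the lens face. +z runs from the lens along the barrel to the tail (up as it stands); the beam shines along -z.
- tool_block: Fixed beech block, 75 x 250 x 65 mm (x, y, height), origin at the centre of its underside. Three round holes of 28 mm, 50 mm deep, along its y axis at y = -78, 0, +78 mm, hold the torch, the screwdriver and the file upright, in any order. Small bits stick 16 mm up along its front edge (x = -30 mm).
- keyway (a point): Keyway slot in the middle of the 50 x 37 mm outer face of the brass padlock clamped in the vice; the face stands 17 mm proud of the 75 mm wide jaws. +z points straight out of the padlock, the way a key is drawn out: 43 to 54 degrees from the vertical, leaning to the robot's left, from slightly away from the robot to partly toward it. It lies about 0.15 m above the bench.
- vice: Fixed blue ball-swivel vice: round base 116 mm across, origin at the centre of its underside; ball 85 mm up, locked hard; the head with the jaws leans from there to the vice's own -x, the keyway 109 mm from the ball's centre. Its screw and 100 mm cross bar stick out 98 mm from the head's middle to the vice's own -y.
- screwdriver: Bystander in the block, handle down: black 25 mm handle 85 mm long, bare 6 mm shaft above it, 160 mm in all; loose. Origin at the lower end, z up.
- file: Bystander in the block, handle down: wooden 25 mm handle 78 mm long, flat 18 x 4 mm blade above it, 160 mm in all; loose. Origin at the lower end, z up.
- padlock: Bystander: a loose brass padlock lying on the bench, body 50 x 46 x 30 mm, steel shackle to its +y; origin under the body's centre.
- oiler: Bystander: small white plastic bottle, 50 mm in diameter, 115 mm tall, loose; origin at the centre of its underside.
- hammer: Bystander: hammer lying along its own x, 260 mm long, loose.
- pin_jar: Bystander: glass jar with a metal lid, 60 mm in diameter, 65 mm tall, loose; origin at the centre of its underside.
- key_tray: Bystander: flat grey tray of key blanks, 110 x 160 x 22 mm, loose; origin at the centre of its underside.

How it is judged:
By the outcome, as a careful person would: the job done as asked, in the order asked, and still so for the second after the job is handed in, while the arm keeps its last pose, push and grip.
It also fails if it takes over 35 s, if anything falls off the work surface, if the arm or the gripper's body presses on something with over 40 N, if the wrist force passes 120 N, or if a joint passes its speed limit or range.

## Working session

There is one attempt and no reset: what is moved stays moved. The work goes in short steps, Python scripts to look and compute and a tool call to move; the robot and the scene stay as the last step left them, time stands still between calls to the robot, and variables do not carry over. Pictures are saved under pics/ and viewed, and the job is handed in when it is done.

Besides the shell and the picture viewer there is one more tool, called after "Request:" as name([rows], argument=value, ...), one row to a line, values as JSON. arm_command: Moves the arm, as the interface text tells. Its arguments: {"type":"object","properties":{"targets":{"type":"array"},"fingers":{"type":"number"},"squeeze":{"type":"number"}},"required":["targets"]}

```bash
mkdir -p pics; ls
python3 - <<'E'
from rig import r
import cv2
print(r.sense())
for n in ("scene","side","wrist"):
    f=r.grab_frame(n); cv2.imwrite(f"pics/{n}0.png",f["image"]); 
    print(n,{k:v for k,v in f.items() if k!="image"})
E
```

```text
pics
{'clock': 0.0, 'qpos': array([-2.39234054e-03,  3.53622407e-01,  1.63412493e+00, -2.45455557e-05,
        1.15518907e+00, -2.42156332e-03]), 'qvel': array([ 0.00138771, -0.0011506 , -0.00229979,  0.00016178, -0.00018164,
       -0.00070717]), 'joint_efforts': array([-2.03471049e-03, -6.05236173e+01, -3.42063046e+01, -2.62302356e-04,
        9.48130677e-03,  3.61521288e-06]), 'eef_pos': array([ 6.24482119e+02, -2.54618312e-03,  1.91481725e+02]), 'tcp_rot': array([3.14157346e+00, 1.34379988e-03, 3.91351310e-05]), 'contact_force': array([-0.17136358,  0.15961601,  0.43099691]), 'wrist_torque': array([0.03340288, 0.00032637, 0.01968374]), 'opening': 1.0014518614578}
scene {'fx': 481.0389379806779, 'fy': 481.0389379806779, 'cx': 327.84448743816836, 'cy': 201.67968059135572, 'xyz': array([1241.08249077,  559.2585811 ,  985.5561801 ]), 'orientation': array([-2.3212984 , -0.003793  ,  2.29923651])}
side {'fx': 361.38376609814316, 'fy': 361.38376609814316, 'cx': 321.2068047407632, 'cy': 206.58299957049135, 'xyz': array([256.85849227, 673.47314647, 567.64295102]), 'orientation': array([-2.07690528, -0.01599136, -2.73603143])}
wrist {'fx': 344.4064602890277, 'fy': 344.4064602890277, 'cx': 320.74777052297446, 'cy': 201.50535121387037, 'xyz': array([624.88039495,  73.0112819 , 373.17172993]), 'orientation': array([2.85538445e+00, 1.00916224e-03, 3.14812182e-04])}
```

View pics/scene0.png

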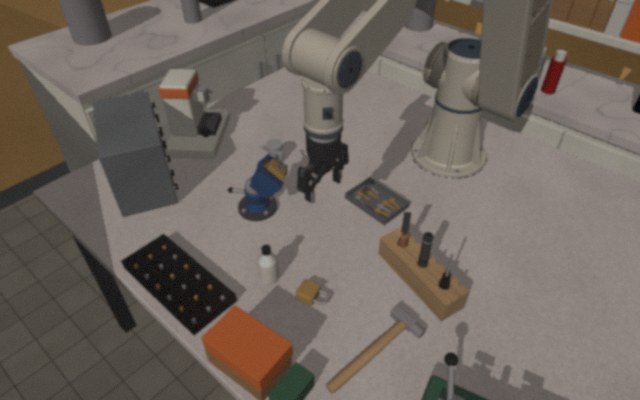

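View pics/side0.png

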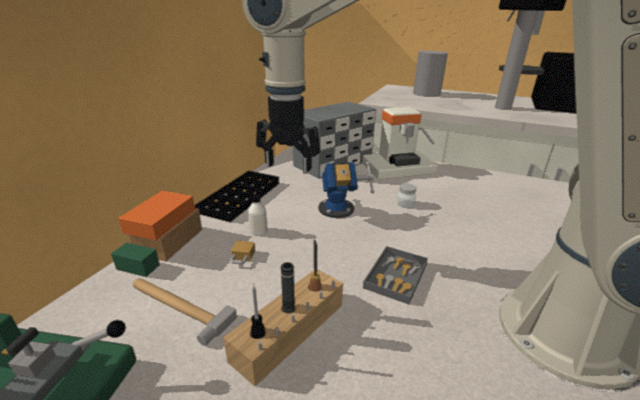

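View pics/wrist0.png

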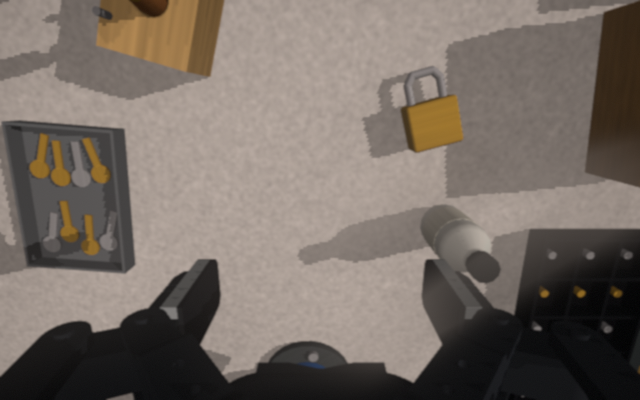

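Torch is the black barrel in the middle hole (scene ~(426,250), side ~(288,288)). The vice is at scene (260,190), side (338,190). I'll zoom in next.

Run:
```python
import cv2, numpy as np
def crop(n,x0,y0,w,h,s,out):
    im=cv2.imread(f"pics/{n}0.png")[y0:y0+h,x0:x0+w]
    im=cv2.resize(im,None,fx=s,fy=s,interpolation=cv2.INTER_CUBIC)
    for i in range(0,w,10): 
        cv2.line(im,(i*s,0),(i*s,6 if i%50 else 14),(0,0,255),1)
    for i in range(0,h,10): cv2.line(im,(0,i*s),(6 if i%50 else 14,i*s),(0,0,255),1)
    return im
a=crop("scene",370,200,100,120,4,0); b=crop("side",220,225,130,120,4,0)
cv2.imwrite("pics/c1.png",np.hstack([a,b])[:, :800] if a.shape[1]+b.shape[1]<=800 else a); cv2.imwrite("pics/c2.png",b)
a=crop("scene",220,130,80,90,5,0); b=crop("side",310,145,80,90,5,0)
cv2.imwrite("pics/c3.png",np.hstack([a,b]))
```

```text
(no output)
```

View pics/c1.png

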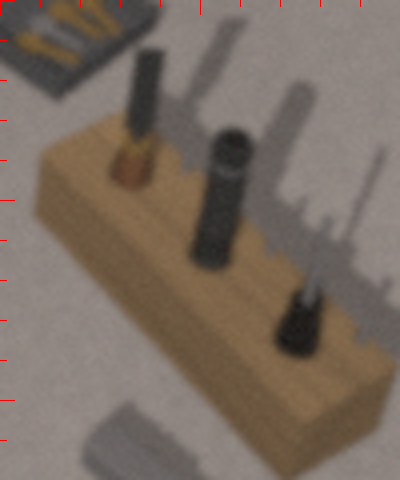

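View pics/c2.png

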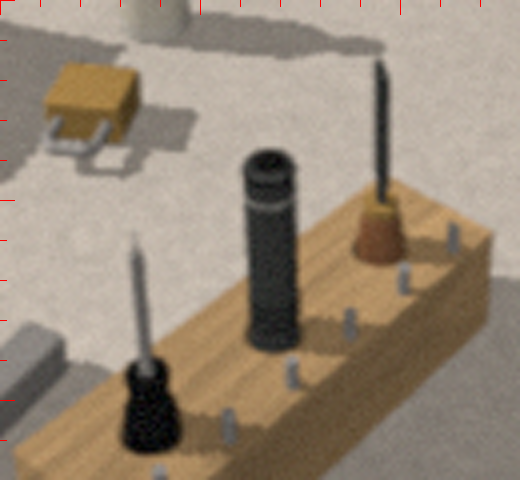

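View pics/c3.png

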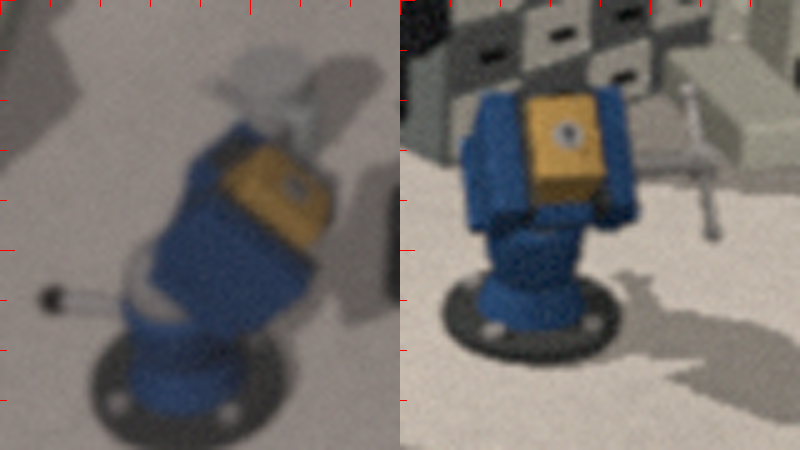

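```bash
cat > h.py <<'E'
import numpy as np, cv2
from scipy.spatial.transform import Rotation as Ro
from scipy.optimize import least_squares
def K(f): return dict(f=f, R=Ro.from_euler('xyz',f['orientation']).as_matrix(), t=np.array(f['xyz']))
C={'scene':K(dict(fx=481.0389,cx=327.8445,cy=201.6797,xyz=[1241.08249,559.25858,985.55618],orientation=[-2.3212984,-0.003793,2.29923651])),
'side':K(dict(fx=361.38377,cx=321.2068,cy=206.583,xyz=[256.85849,673.47315,567.64295],orientation=[-2.07690528,-0.01599136,-2.73603143]))}
def proj(c,P):
    c=C[c] if isinstance(c,str) else c
    p=(np.atleast_2d(P)-c['t'])@c['R']; f=c['f']
    return np.c_[f['fx']*p[:,0]/p[:,2]+f['cx'], f['fx']*p[:,1]/p[:,2]+f['cy']]
def ray(c,uv):
    c=C[c] if isinstance(c,str) else c
    f=c['f']; d=c['R']@np.array([(uv[0]-f['cx'])/f['fx'],(uv[1]-f['cy'])/f['fx'],1]); return c['t'],d/np.linalg.norm(d)
def tri(obs):
    A=np.zeros((3,3));b=np.zeros(3);L=[]
    for c,uv in obs:
        o,d=ray(c,uv);M=np.eye(3)-np.outer(d,d);A+=M;b+=M@o;L.append((o,M))
    X=np.linalg.solve(A,b); return X,[round(float(np.linalg.norm(M@(X-o))),2) for o,M in L]
def onz(c,uv,z):
    o,d=ray(c,uv); return o+d*(z-o[2])/d[2]
E
python3 - <<'E'
from h import *
print('key',tri([('scene',(279,167.6)),('side',(343.6,171.6))]))
print('tail',tri([('scene',(428.5,234.5)),('side',(287.5,265))]))
print('torchbase',tri([('scene',(422.5,262.5)),('side',(288.5,309.5))]), onz('scene',(422.5,263.5),65),onz('side',(288.5,309.5),65))
# vice base ellipse extents: scene x 238..277.5?, side
print('vice scene',onz('scene',(220+189/5,130+383/5),8),'side',onz('side',(310+131/5,145+317/5),8))
# block
print([onz('scene',(370+x/4,200+y/4),65).round(0) for x,y in((40,157),(290,425),(396,368))], [onz('side',(220+x/4,225+y/4),65).round() for x,y in((395,180),(492,235),(15,455))])
E
```

```text
key (array([ 564.43251015, -218.72962976,  159.34620695]), [0.81, 0.81])
tail (array([508.05441024, 224.50483009, 164.08657457]), [0.3, 0.3])
torchbase (array([507.41060309, 225.44334952,  59.96883412]), [1.7, 1.7]) [512.83720425 227.38654152  65.        ] [505.01281237 231.99046742  65.        ]
vice scene [ 610.17489467 -275.05560993    8.        ] side [ 599.21834895 -267.07753835    8.        ]
[array([518., 100.,  65.]), array([588., 331.,  65.]), array([512., 356.,  65.])] [array([500., 101.,  65.]), array([436., 121.,  65.]), array([574., 338.,  65.])]
```

Run:
```python
from h import *
obsk={'scene':(279,167.6),'side':(343.6,171.6)}; obsb={'scene':(257.8,206.6),'side':(336.2,208.4)}
def nv(t,a): return np.array([np.sin(t)*np.cos(a),np.sin(t)*np.sin(a),np.cos(t)])
def f(p):
    n=nv(p[2],p[3]);b=np.array([p[0],p[1],85]);k=b+109*n;e=[]
    for c in C: 
        e+=list(proj(c,k)[0]-obsk[c]); e+=list(.4*(proj(c,[p[0],p[1],8])[0]-obsb[c]))
    return e
s=least_squares(f,[604,-271,.8,2.2]);p=s.x;n=nv(p[2],p[3])
print(p[:2],np.degrees(p[2:]),n,[p[0],p[1],85]+109*n,np.round(s.fun,1))
```

```text
[ 608.05380572 -281.25839607] [ 45.74795618 123.9677414 ] [-0.40020265  0.594046    0.69781601] [ 564.43171702 -216.50738162  161.06194519] [ 0.5 -0.4 -0.4 -0.5 -0.4 -0.  -0.4 -1. ]
```

Request:
arm_command([
  [-0.018, 0.0175, -0.0116, 0, 0, 0],
  [-0.018, 0.0175, -0.0116, 0, 0, 0],
  [-0.018, 0.0175, -0.0116, 0, 0, 0],
  [-0.018, 0.0175, -0.0116, 0, 0, 0],
  [-0.018, 0.0175, -0.0116, 0, 0, 0],
  [-0.018, 0.0175, -0.0116, 0, 0, 0],
  [-0.018, 0.0175, -0.0116, 0, 0, 0],
  [0, 0, 0, -0.083, 0.056, 0],
  [0, 0, 0, -0.083, 0.056, 0],
  [0, 0, 0, -0.083, 0.056, 0],
  [0, 0, 0, -0.083, 0.056, 0],
  [0, 0, 0, -0.083, 0.056, 0],
  [0, 0, 0, -0.083, 0.056, 0],
  [0, 0, 0, -0.083, 0.056, 0],
  [0, 0, 0, -0.083, 0.056, 0],
  [0, 0, 0, 0, 0, 0],
  [0, 0, 0, 0, 0, 0],
])

```text
clock: 1.57
eef_pos: [498.3, -121.3, 272.1]
tcp_rot: [2.435, -0.408, 0.158]
contact_force: [0.9, -0.2, 0.2]
opening: 1.0
```

Run:
```python
from rig import r
from h import *
import pickle
f=r.grab_frame("wrist"); cv2.imwrite("pics/w1.png",f["image"]); pickle.dump(f,open('w1.pkl','wb'))
s=r.sense(); print(s['qpos'],s['eef_pos'],Ro.from_euler('xyz',s['tcp_rot']).as_matrix(), s['clock'],f['xyz'],f['orientation'])
```

```text
[ 0.28968398 -0.03131401  2.18823725 -0.97471801  0.97058844  0.86244737] [ 499.03655905 -121.75636222  273.03059643] [[ 0.90604852 -0.13687605  0.40042605]
 [ 0.14248681 -0.79231514 -0.59324045]
 [ 0.39846403  0.59456006 -0.69837293]] 1.6167 [435.33697783  44.65827697 356.28874876] [ 2.14910682 -0.40835594  0.15850615]
```

View pics/w1.png

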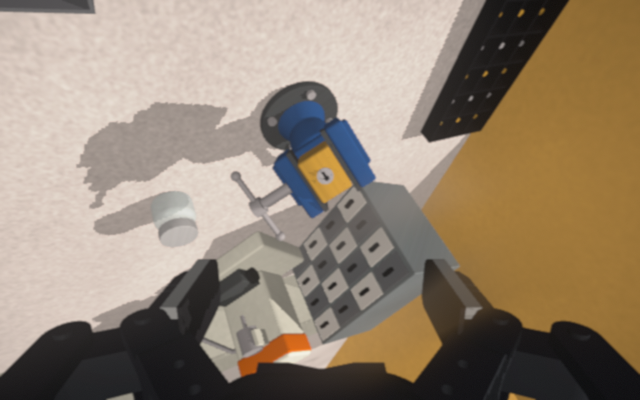

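Run:
```python
import cv2
im=cv2.imread("pics/w1.png")[70:230,250:390]; s=5
im=cv2.resize(im[:120],None,fx=s,fy=s,interpolation=cv2.INTER_CUBIC)
im=cv2.imread("pics/w1.png")[75:225,255:385]; s=4
im=cv2.resize(im,None,fx=s,fy=s,interpolation=cv2.INTER_CUBIC)
cv2.imwrite("pics/c4.png",im)
im=cv2.imread("pics/w1.png")[130:215,280:370]; im=cv2.resize(im,None,fx=7,fy=7,interpolation=cv2.INTER_CUBIC)
cv2.imwrite("pics/c5.png",im)
```

```text
(no output)
```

View pics/c4.png

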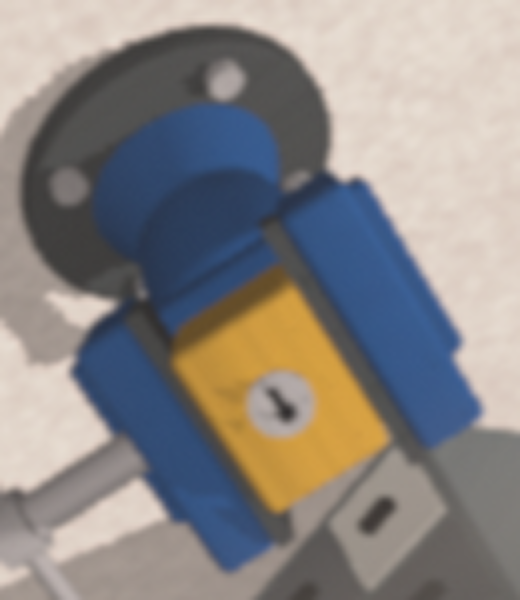

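View pics/c5.png

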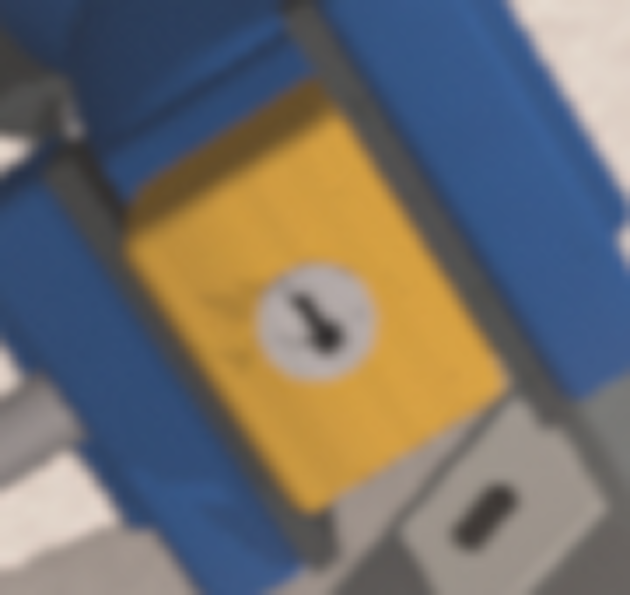

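```bash
cat > fit.py <<'E'
from h import *
import pickle,sys
C['w1']=K(pickle.load(open('w1.pkl','rb')))
key={'scene':(279,167.6),'side':(343.6,171.6),'w1':(280+317/7,130+322/7)}
cor=np.array([(328,103),(128,238),(305,515),(508,382)])/7+[280,130]
rim=np.array([(22,190),(35,140),(70,95),(120,57),(170,35),(215,27),(265,38),(305,70),(325,105)])/4+[255,75]
bc={'scene':(257.8,206.6),'side':(336.2,208.4)}
names=['scene','side','w1']
def nv(t,a): return np.array([np.sin(t)*np.cos(a),np.sin(t)*np.sin(a),np.cos(t)])
def model(p):
    n=nv(p[2],p[3]);k=np.array([p[0],p[1],85+p[15]])+(109+p[16])*n; k=k
    u=np.cross([0,0,1],n);u/=np.linalg.norm(u);v=np.cross(n,u)
    return n,k,u,v
def f(p,usecor=True,usebase=True,rel=False):
    n,k,u,v=model(p);off=dict(zip(names,p[5:14].reshape(3,3)));e=[]
    for c in names: e+=list((proj(c,k-off[c])[0]-key[c])/.5)
    if usecor:
        cc=np.array([k-v*25*s1+u*18.5*s2 for s1,s2 in((1,1),(1,-1),(-1,-1),(-1,1))])
        pc=proj('w1',cc-off['w1'])
        # unordered: nearest
        D=np.linalg.norm(pc[:,None]-cor[None],axis=2).argmin(0)
        e+=list(((pc[D]-cor)/1.0).ravel())
    if usebase:
        for c in bc: e+=list((proj(c,np.array([p[0],p[1],p[4]])-off[c])[0]-bc[c])/2)
        P=np.array([p[0],p[1],p[4]])+58*np.c_[np.cos(a:=np.linspace(0,6.283,361)),np.sin(a),0*a]
        pp=proj('w1',P-off['w1']); D=np.linalg.norm(pp[None]-rim[:,None],axis=2).min(1); e+=list(D/.8)
    e+=list(p[5:14]/1.2); e.append((p[4]-8)/3); e.append(0 if False else p[15]/1.0); e.append(p[16]/1.0)
    return np.array(e)
if __name__=='__main__':
  for uc,ub in((1,1),(0,1),(1,0)):
    x0=np.r_[606,-276,.8,2.16,8,np.zeros(12)]
    s=least_squares(f,x0,args=(uc,ub),x_scale=np.r_[10,10,.1,.1,3,np.ones(12)],diff_step=1e-5);p=s.x;n,k,u,v=model(p)
    print(uc,ub,p[:2].round(1),np.degrees(p[2:4]).round(2),p[4].round(1),n.round(3),k.round(1),'cost',s.cost.round(1)); print(np.round(s.fun,1))
E
python3 fit.py
```

```text
1 1 [ 606.6 -279.7] [ 44.07 122.44] 4.6 [-0.373  0.587  0.718] [ 566.2 -216.   162.5] cost 9.2
[ 0.2 -0.5 -1.2 -0.6 -0.  -1.3  0.7 -0.1 -1.9  0.7 -0.5  0.9  0.9  1.2
 -0.1 -0.2 -0.2 -0.5  0.4  0.3  0.4  0.3  0.4  0.7  0.2  0.9  0.6 -0.3
 -0.1  0.4  1.1  0.1  0.5 -0.8 -0.   0.1 -1.1 -0.5 -0.5]
0 1 [ 606.4 -279.1] [ 43.96 122.64] 5.2 [-0.374  0.584  0.72 ] [ 565.8 -215.6  163. ] cost 4.3
[ 0.4 -0.7 -1.1 -0.7 -0.3 -0.2 -0.  -0.2 -0.2 -0.6  0.5  0.3  0.2  0.2
  0.4  0.8  0.1  1.   0.5 -0.5 -0.   0.5  1.   0.1  0.6 -0.5 -0.  -0.3
 -0.9 -0.3 -0.4]
1 0 [ 609.2 -283.2] [ 45.84 123.04] 8.0 [-0.391  0.601  0.697] [ 566.6 -217.7  160.8] cost 6.3
[-0.4 -0.2 -1.1 -0.3 -0.1 -1.4  0.4  0.  -1.8  0.8 -0.3  0.9  0.9  1.1
  0.2 -0.3  0.2  0.9  0.3  0.2 -1.1  0.1 -0.2  0.  -0.1 -0.1]
```

Request:
arm_command([
  [0.03, -0.02, 0, 0, 0, 0],
  [0.03, -0.02, 0, 0, 0, 0],
  [0.03, -0.02, 0, 0, 0, 0],
  [0.03, -0.02, 0, 0, 0, 0],
  [0.03, 0, 0, 0, 0, 0],
  [0, 0, 0, 0, 0, 0],
  [0, 0, 0, 0, 0, 0],
])

```text
clock: 2.2
eef_pos: [647.7, -38.8, 286.8]
tcp_rot: [2.437, -0.413, 0.152]
contact_force: [-1.6, -0.0, 0.5]
opening: 1.0
```

Run:
```python
from rig import r
from h import *
import pickle
f=r.grab_frame("wrist"); cv2.imwrite("pics/w2.png",f["image"]); pickle.dump(f,open('w2.pkl','wb'))
s=r.sense(); print(s['qpos'],s['eef_pos'],s['clock'],f['xyz'])
import fit
C['w2']=K(f); q=proj('w2',[566,-216,162])[0]; print(q)
x,y=int(q[0])-65,int(q[1])-75
im=f['image'][y+0:y+150,x:x+130]; cv2.imwrite("pics/c6.png",cv2.resize(im,None,fx=4,fy=4,interpolation=cv2.INTER_CUBIC))
im=f['image'][y+32:y+32+85,x+20:x+110]; cv2.imwrite("pics/c7.png",cv2.resize(im,None,fx=7,fy=7,interpolation=cv2.INTER_CUBIC)); print(x,y)
```

```text
[ 0.360711    0.22620738  1.861637   -0.92540051  1.06204307  0.84288617] [646.17036649 -39.35049678 286.15112384] 2.25 [585.23410397 127.26230967 370.97860467]
[182.17404667 246.1094966 ]
117 171
```

View pics/c6.png

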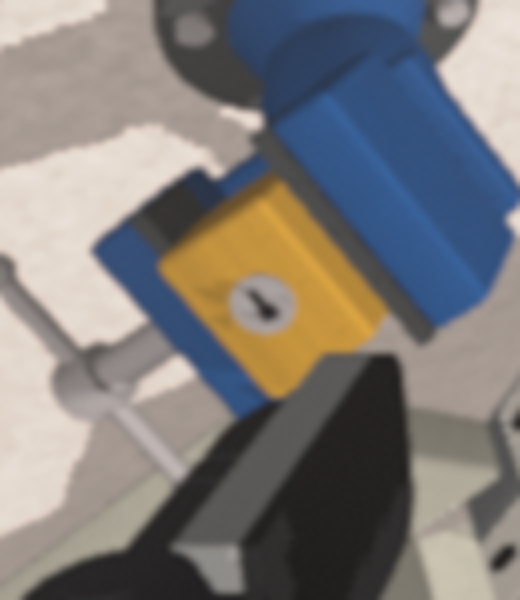

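View pics/c7.png

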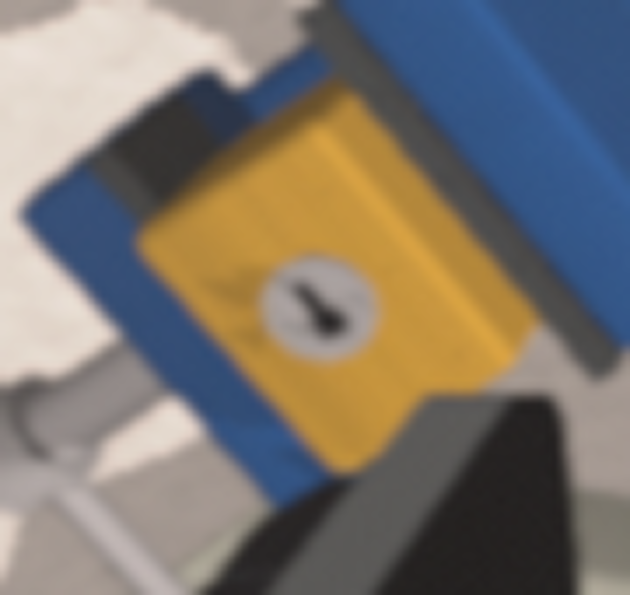

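```bash
cat > fit2.py <<'E'
import fit,pickle
from fit import *
C['w2']=K(pickle.load(open('w2.pkl','rb')))
k2=np.array([320,308])/7+[137,203]; c2=np.array([(140,240),(322,130),(345,470),(510,365)])/7+[137,203]
def g(p,uc,ub):
    e=f(p,uc,ub); n,k,u,v=model(p); off=p[11:14]+p[17:20]
    e=list(e)+list((proj('w2',k-off)[0]-k2)/.5)+list(p[17:20]/.7)
    if uc:
        pc=proj('w2',np.array([k-v*25*a+u*18.5*b for a in(1,-1) for b in (1,-1)])-off)
        D=np.linalg.norm(pc[:,None]-c2[None],axis=2).argmin(0); e+=list((pc[D]-c2).ravel()*[1,1,1,1,1,1,.5,.5])
    return np.array(e)
if __name__=='__main__':
  print('tri',tri([('w1',key['w1']),('w2',k2)]),tri([('w1',key['w1']),('w2',k2),('side',key['side']),('scene',key['scene'])]))
  for uc,ub in((1,1),(0,1),(1,0)):
    x0=np.r_[606,-276,.8,2.16,8,np.zeros(15)]
    s=least_squares(g,x0,args=(uc,ub),x_scale=np.r_[10,10,.1,.1,3,np.ones(15)],diff_step=1e-5);p=s.x;n,k,u,v=model(p)
    print(uc,ub,p[:2].round(1),np.degrees(p[2:4]).round(2),p[4].round(1),n.round(3),k.round(1),'cost',s.cost.round(1),p[5:].round(1))
E
python3 fit2.py
```

```text
tri (array([ 566.35171975, -215.31577709,  163.67552201]), [0.0, 0.0]) (array([ 565.85109279, -217.53698404,  161.26186689]), [1.78, 0.98, 2.3, 1.2])
1 1 [ 606.9 -279.9] [ 43.97 122.7 ] 4.4 [-0.375  0.584  0.72 ] [ 566.3 -216.6  162.3] cost 20.3 [ -0.2  -0.3   0.5   1.3   0.1   0.6  -1.    0.2   0.4 -70.5  -0.6  -0.7
   0.1   0.5  -0.4]
0 1 [ 606.4 -279. ] [ 43.94 122.65] 5.2 [-0.374  0.584  0.72 ] [ 565.8 -215.6  163. ] cost 4.3 [ -0.6  -0.    0.6   1.2   0.1   0.7  -0.6  -0.   -0.4 -70.5  -0.3  -0.3
  -0.    0.   -0.1]
1 0 [ 608.9 -282. ] [ 45.3  123.29] 8.0 [-0.39   0.594  0.703] [ 566.4 -217.4  161.3] cost 17.4 [ 1.000e-01 -4.000e-01  3.000e-01  1.100e+00  3.000e-01  3.000e-01
 -1.200e+00  1.000e-01 -2.000e-01 -3.526e+02 -3.000e-01 -2.000e-01
  4.000e-01  5.000e-01 -4.000e-01]
```

Request:
arm_command([
  [0, 0, -0.003, 0.083, -0.056, 0],
  [0, 0, -0.003, 0.083, -0.056, 0],
  [0, 0, -0.003, 0.083, -0.056, 0],
  [0, 0, -0.003, 0.083, -0.056, 0],
  [0, 0, -0.003, 0.083, -0.056, 0],
  [0, 0, -0.003, 0.083, -0.056, 0],
  [0, 0, -0.003, 0.083, -0.056, 0],
  [0, 0, -0.003, 0.083, -0.056, 0],
  [-0.023, -0.033, 0, 0, 0, 0],
  [-0.023, -0.033, 0, 0, 0, 0],
  [-0.023, -0.033, 0, 0, 0, 0],
  [-0.023, -0.033, 0, 0, 0, 0],
  [-0.023, -0.033, 0, 0, 0, 0],
  [-0.023, -0.033, 0, 0, 0, 0],
  [0, 0, 0, 0, 0, 0],
  [0, 0, 0, 0, 0, 0],
])

```text
clock: 3.58
eef_pos: [500.6, 169.3, 307.6]
tcp_rot: [-3.14, -0.0, 0.003]
contact_force: [1.0, -0.8, -0.1]
opening: 1.001
```

Run:
```python
from rig import r
from h import *
import pickle
f=r.grab_frame("wrist"); cv2.imwrite("pics/w3.png",f["image"]); pickle.dump(f,open('w3.pkl','wb'))
s=r.sense(); print(s['qpos'],s['eef_pos'],s['tcp_rot'],s['clock'],f['xyz'])
C['w3']=K(f); print(proj('w3',[[508,224.5,165],[508,226,65]]))
```

```text
[3.20303590e-01 1.07121610e-01 1.69335380e+00 7.30152215e-04
 1.34020372e+00 3.18358911e-01] [501.62202551 168.26756744 307.54529285] [-3.14063148e+00 -6.45021618e-04  1.77781450e-03] 3.6333 [500.47416931 241.98818596 489.38108297]
[[328.66218959 120.63076876]
 [326.78008767 114.71220191]]
```

View pics/w3.png

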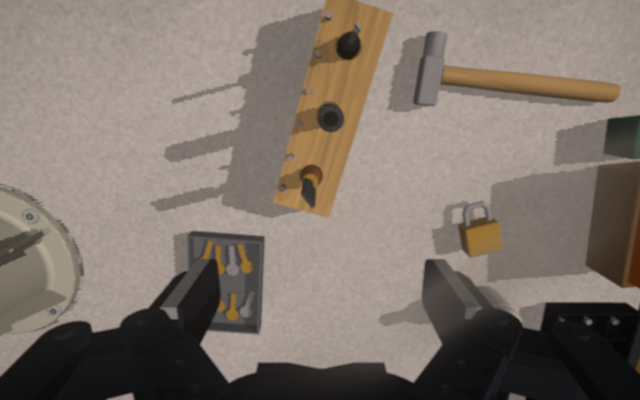

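Run:
```python
import cv2
im=cv2.imread("pics/w3.png")[80:155,290:370]; cv2.imwrite("pics/c8.png",cv2.resize(im,None,fx=8,fy=8,interpolation=cv2.INTER_CUBIC))
```

```text
(no output)
```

View pics/c8.png

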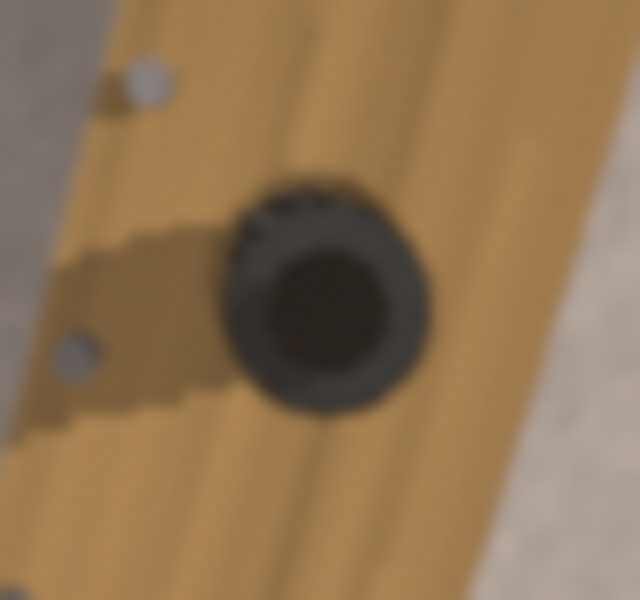

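Run:
```python
from h import *
import pickle
f=pickle.load(open('w3.pkl','rb'));C['w3']=K(f)
T=tri([('w3',(331,118.8)),('scene',(428.5,234.5)),('side',(287.5,265))]);print(T)
print(onz('w3',(331,118.8),165), 'hole',onz('w3',(330,113.6),65),onz('w3',(330,114.6),65))
B=onz('w3',(330,114),65)
for z in (165,105,80,65):
    print(z,[proj(c,B+(T[0]-B)*(z-65)/(T[0][2]-65))[0].round(1) for c in('scene','side')])
```

```text
(array([508.93488246, 225.30235372, 164.70904581]), [1.46, 0.24, 1.35])
[510.12712291 226.14428854 165.        ] hole [511.83572561 227.30320744  65.        ] [511.84868037 226.1440732   65.        ]
165 [array([428.6, 234.5]), array([286.7, 264.9])]
105 [array([424.9, 252.1]), array([286.6, 290.6])]
80 [array([423.4, 259.1]), array([286.6, 300.7])]
65 [array([422.5, 263.2]), array([286.6, 306.6])]
```

Request:
arm_command([
  [0.003, -0.019, 0, 0, 0, 0],
  [0.003, -0.019, 0, 0, 0, 0],
  [0.0025, -0.019, 0, 0, 0, 0],
  [0, 0, 0.02, 0, 0, 0],
  [0, 0, 0.03, 0, 0, 0],
  [0, 0, 0.03, 0, 0, 0],
  [0, 0, 0.02, 0, 0, 0],
  [0, 0, 0.0, 0, 0, 0],
  [0, 0, 0.0, 0, 0, 0],
])

```text
clock: 4.38
eef_pos: [510.9, 223.9, 206.6]
tcp_rot: [3.141, 0.002, -0.002]
contact_force: [0.0, -0.2, 0.5]
opening: 0.999
```

Run:
```python
from rig import r
from h import *
s=r.sense(); print(s['eef_pos'],s['tcp_rot'],s['clock'],s['contact_force'])
for n,(x,y,w,h) in dict(scene=(340,150,150,150),side=(200,180,180,150),wrist=(160,200,320,200)).items():
    f=r.grab_frame(n); cv2.imwrite(f"pics/{n}4.png",cv2.resize(f["image"][y:y+h,x:x+w],None,fx=2 if n=='wrist' else 3,fy=2 if n=='wrist' else 3))
    cv2.imwrite(f"pics/{n}4f.png",f['image'])
```

```text
[510.92432124 223.88044762 206.57899894] [ 3.14098711e+00  1.94351410e-03 -1.64033518e-03] 4.3833 [ 0.03495981 -0.18474233  0.52184548]
```

View pics/scene4.png

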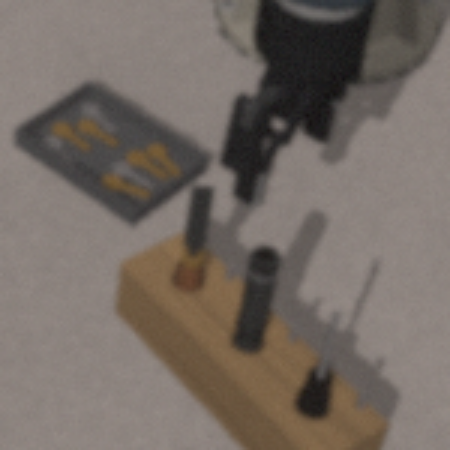

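View pics/side4.png

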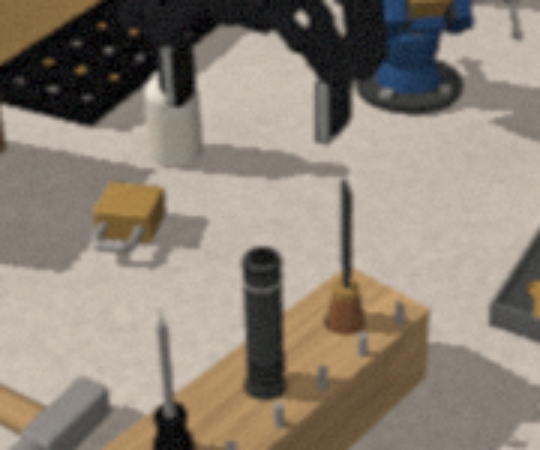

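View pics/wrist4.png

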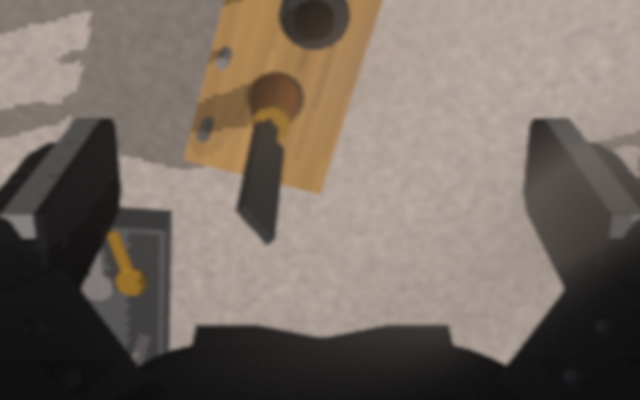

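Run:
```python
from h import *
for P in ([510.9,223.9,206.6],[468,224,220],[553,224,220],[509,226,165]): print(P,[proj(c,P)[0].round(0) for c in('scene','side')])
```

```text
[510.9, 223.9, 206.6] [array([430., 222.]), array([285., 245.])]
[468, 224, 220] [array([441., 208.]), array([308., 244.])]
[553, 224, 220] [array([421., 228.]), array([264., 233.])]
[509, 226, 165] [array([429., 235.]), array([287., 265.])]
```

Run:
```python
from h import *
print(tri([('scene',(447,195)),('side',(308,226))]),tri([('scene',(422,217)),('side',(259,213))]))
a=cv2.imread('pics/scene4f.png')[150:230,390:480];b=cv2.imread('pics/side4f.png')[160:240,240:330]
z=lambda i:cv2.resize(i,None,fx=4.4,fy=4.4,interpolation=cv2.INTER_CUBIC)
cv2.imwrite('pics/c9.png',np.hstack([z(a),z(b)]))
```

```text
(array([464.802878  , 229.00150754, 260.77853447]), [0.81, 0.81]) (array([558.977056  , 224.90819253, 259.09613357]), [0.09, 0.09])
```

View pics/c9.png

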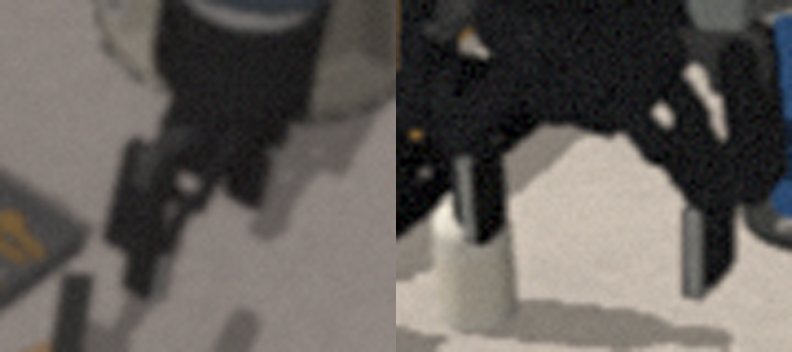

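Request:
arm_command([
  [-0.0015, -0.002, 0.02, 0, 0, 0],
  [0, 0, 0.03, 0, 0, 0],
  [0, 0, 0.02, 0, 0, 0],
  [0, 0, 0.006, 0, 0, 0],
  [0, 0, 0, 0, 0, 0],
  [0, 0, 0, 0, 0, 0],
])

```text
clock: 5.03
eef_pos: [510.3, 227.7, 132.5]
tcp_rot: [-3.141, -0.002, -0.0]
contact_force: [-0.9, -0.2, -0.3]
opening: 1.003
```

Run:
```python
from rig import r
from h import *
s=r.sense(); print(s['eef_pos'],s['tcp_rot'],s['clock'],s['contact_force'])
z=lambda i:cv2.resize(i,None,fx=4,fy=4,interpolation=cv2.INTER_CUBIC)
fs={n:r.grab_frame(n)['image'] for n in('scene','side')}
cv2.imwrite('pics/c10.png',np.hstack([z(fs['scene'][170:280,380:480]),z(fs['side'][200:310,240:340])]))
```

```text
[510.30934813 227.7141551  132.51171676] [-3.14087138e+00 -1.58755825e-03 -6.23297873e-05] 5.0333 [-0.92707523 -0.19302991 -0.31759417]
```

View pics/c10.png

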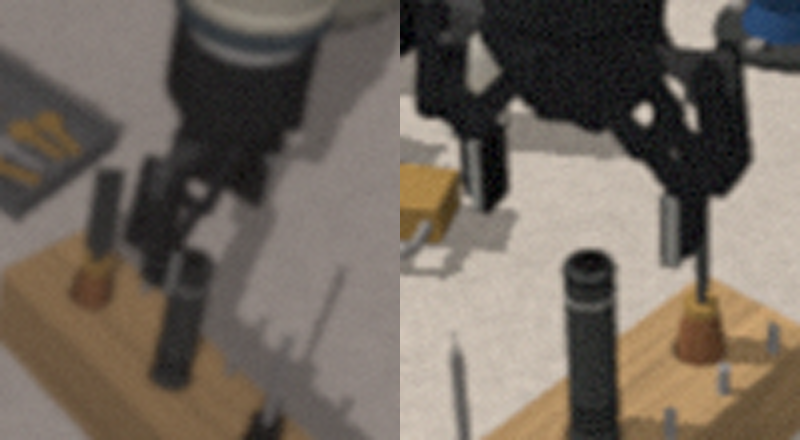

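Run:
```python
from h import *
print(tri([('scene',(419,241)),('side',(261,252))]))
# finger 2 with known y~227
for z in (170,180,190,200): print(z,proj('side',[[466,227,z],[555,227,z]]).round(0).tolist(),proj('scene',[[466,227,z],[555,227,z]]).round(0).tolist())
```

```text
(array([557.24378011, 228.89406043, 182.36314338]), [1.59, 1.59])
170 [[308.0, 270.0], [264.0, 257.0]] [[439.0, 224.0], [418.0, 244.0]]
180 [[308.0, 265.0], [263.0, 252.0]] [[440.0, 221.0], [419.0, 241.0]]
190 [[308.0, 260.0], [263.0, 248.0]] [[441.0, 218.0], [420.0, 238.0]]
200 [[308.0, 255.0], [263.0, 243.0]] [[442.0, 215.0], [420.0, 235.0]]
```

Request:
arm_command([
  [0, 0, 0.015, 0, 0, 0],
  [0, 0, 0.015, 0, 0, 0],
  [0, 0, 0.012, 0, 0, 0],
  [0, 0, 0.008, 0, 0, 0],
  [0, 0, 0, 0, 0, 0],
  [0, 0, 0, 0, 0, 0],
])

```text
clock: 5.63
eef_pos: [509.4, 227.4, 81.2]
tcp_rot: [3.142, 0.0, 0.0]
contact_force: [0.2, -0.1, 0.3]
opening: 0.998
```

Run:
```python
from rig import r
from h import *
s=r.sense(); print(s['eef_pos'],s['clock'],s['contact_force'])
z=lambda i:cv2.resize(i,None,fx=4,fy=4,interpolation=cv2.INTER_CUBIC)
fs={n:r.grab_frame(n)['image'] for n in('scene','side')}
cv2.imwrite('pics/c11.png',np.hstack([z(fs['scene'][180:290,380:480]),z(fs['side'][220:330,240:340])]))
```

```text
[509.43417033 227.43108053  81.22148138] 5.6333 [ 0.23748962 -0.05769158  0.28785713]
```

View pics/c11.png

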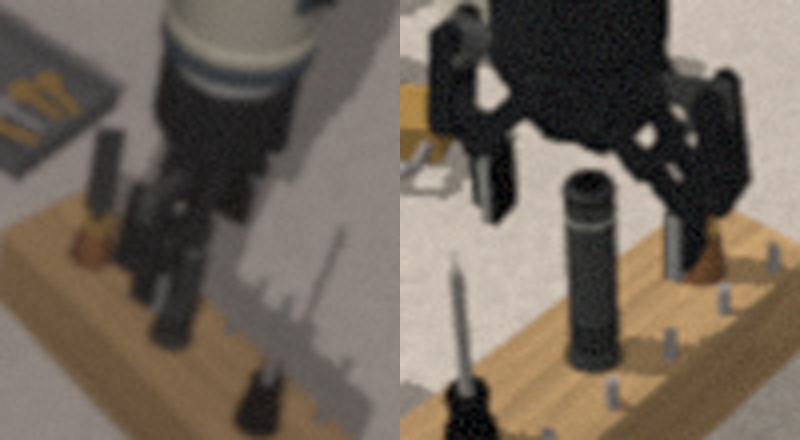

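Request:
arm_command([
  [0, 0, 0.003, 0, 0, 0],
  [0, 0, 0, 0, 0, 0],
  [0, 0, 0, 0, 0, 0],
  [0, 0, 0, 0, 0, 0],
  [0, 0, 0, 0, 0, 0],
  [0, 0, 0, 0, 0, 0],
  [0, 0, 0, 0, 0, 0],
  [0, 0, 0, 0, 0, 0],
  [0, 0, 0, 0, 0, 0],
  [0, 0, 0, 0, 0, 0],
], fingers=0, squeeze=60)

```text
clock: 6.57
eef_pos: [509.6, 227.5, 78.3]
tcp_rot: [-3.141, -0.001, 0.0]
contact_force: [0.7, -0.4, 4.4]
opening: 0.258
```

Run:
```python
from rig import r
from h import *
s=r.sense(); print(s['eef_pos'],s['clock'],s['contact_force'],s['wrist_torque'],s['opening']*85.4)
z=lambda i:cv2.resize(i,None,fx=4,fy=4,interpolation=cv2.INTER_CUBIC)
fs={n:r.grab_frame(n)['image'] for n in('scene','side','wrist')}
cv2.imwrite('pics/c12.png',np.hstack([z(fs['scene'][180:290,380:480]),z(fs['side'][220:330,240:340])])); cv2.imwrite('pics/w5.png',fs['wrist'])
```

```text
[509.61197271 227.4946088   78.33927989] 6.5667 [ 0.69260114 -0.37403164  4.36629134] [-0.05347144  0.0608732   0.01633827] 22.049579625659085
```

View pics/c12.png

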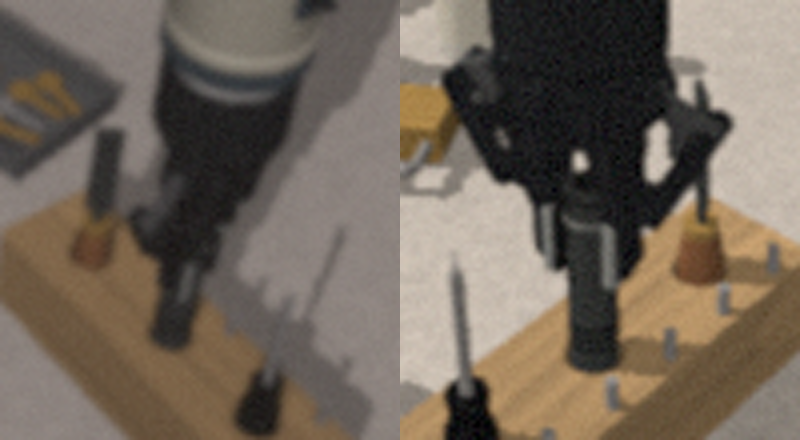

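View pics/w5.png

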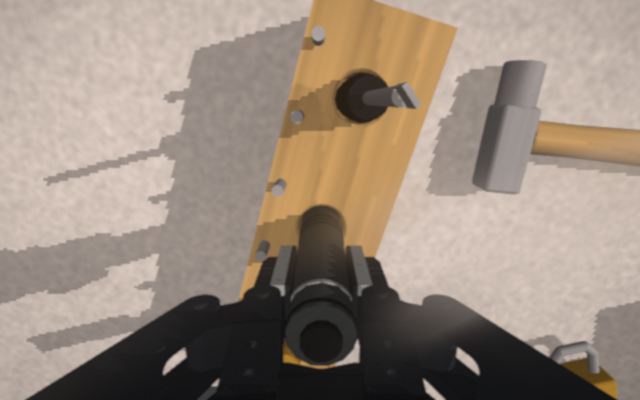

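Request:
arm_command([
  [0, 0, -0.004, 0, 0, 0],
  [0, 0, -0.008, 0, 0, 0],
  [0, 0, -0.01, 0, 0, 0],
  [0, 0, -0.012, 0, 0, 0],
  [0, 0, -0.012, 0, 0, 0],
  [0, 0, -0.012, 0, 0, 0],
  [0, 0, -0.012, 0, 0, 0],
  [0, 0, -0.02, 0, 0, 0],
  [0, 0, -0.02, 0, 0, 0],
  [0, 0, -0.02, 0, 0, 0],
  [0, 0, -0.02, 0, 0, 0],
  [0, 0, -0.01, 0, 0, 0],
  [0, 0, 0, 0, 0, 0],
  [0, 0, 0, 0, 0, 0],
])

```text
clock: 7.88
eef_pos: [509.4, 227.4, 238.3]
tcp_rot: [-3.141, -0.001, -0.0]
contact_force: [0.1, 0.3, -2.1]
opening: 0.257
```

Run:
```python
from rig import r
from h import *
s=r.sense(); print(s['qpos'],s['eef_pos'],s['tcp_rot'],s['clock'],s['contact_force'],s['wrist_torque'],s['opening']*85.4)
z=lambda i:cv2.resize(i,None,fx=4,fy=4,interpolation=cv2.INTER_CUBIC)
fs={n:r.grab_frame(n)['image'] for n in('scene','side')}
[cv2.imwrite(f'pics/{n}6.png',fs[n]) for n in fs]
cv2.imwrite('pics/c13.png',np.hstack([z(fs['scene'][150:290,380:480]),z(fs['side'][150:290,240:340])]))
```

```text
[4.17168236e-01 2.05707861e-01 1.72759560e+00 1.03554655e-05
 1.20736917e+00 4.17199390e-01] [509.37390043 227.38924392 238.33614141] [-3.14121100e+00 -8.37190852e-04 -3.49900849e-05] 7.8833 [ 0.14747134  0.29108933 -2.11227516] [-0.02952373  0.03176891  0.02941756] 21.989495040659644
```

View pics/c13.png

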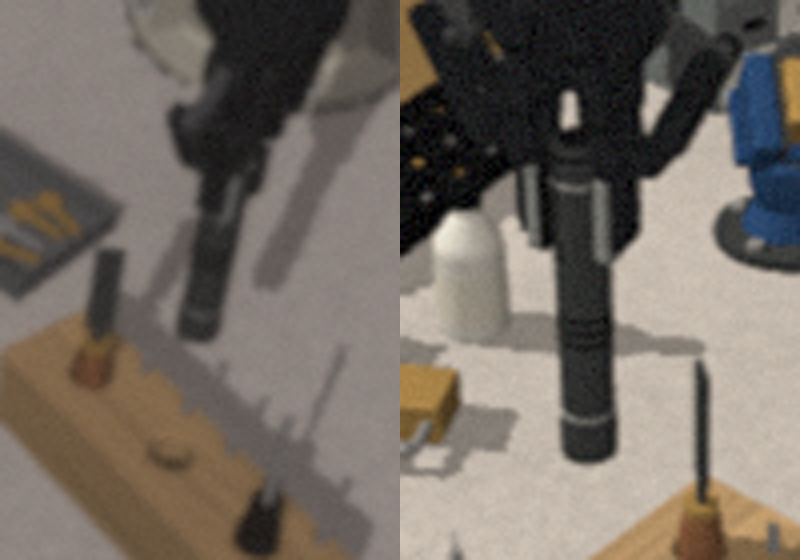

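View pics/side6.png

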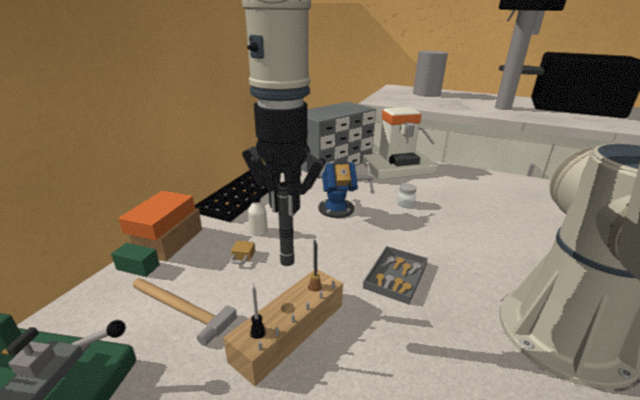

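Run:
```python
from h import *
# axis centre points measured (full pixel)
side=np.array([(240+(583-400)/4,150+187/4),(240+(588-400)/4,150+418/4),(240+(587-400)/4,150+448/4)])
from scipy.ndimage import gaussian_filter1d
for n,rows,lo,hi in(('side',range(215,262,4),275,297),('scene',range(206,234,3),420,446)):
    g=cv2.cvtColor(cv2.imread(f'pics/{n}6.png'),cv2.COLOR_BGR2GRAY).astype(float)
    for y in rows:
        d=np.gradient(gaussian_filter1d(g[y-1:y+2,lo:hi].mean(0),1)); 
        print(n,y,lo+d.argmin(),lo+d.argmax(),(2*lo+d.argmin()+d.argmax())/2)
for z in (175,191,250,310,325): print(z,[proj(c,[509.5,227.4,z])[0].round(1) for c in('scene','side')])
```

```text
side 215 278 293 285.5
side 219 278 293 285.5
side 223 279 293 286.0
side 227 279 293 286.0
side 231 279 293 286.0
side 235 279 293 286.0
side 239 279 293 286.0
side 243 280 293 286.5
side 247 280 293 286.5
side 251 280 293 286.5
side 255 279 294 286.5
side 259 280 294 287.0
scene 206 429 440 434.5
scene 209 428 439 433.5
scene 212 427 439 433.0
scene 215 427 438 432.5
scene 218 427 437 432.0
scene 221 426 437 431.5
scene 224 425 436 430.5
scene 227 424 435 429.5
scene 230 424 435 429.5
scene 233 424 434 429.0
175 [array([429.9, 232.1]), array([285.7, 260.9])]
191 [array([430.9, 227.3]), array([285.4, 253.5])]
250 [array([434.9, 208.7]), array([284.3, 224.7])]
310 [array([439.3, 188.4]), array([283. , 192.3])]
325 [array([440.4, 183. ]), array([282.7, 183.7])]
```

Request:
arm_command([
  [0, 0, -0.0167, 0, 0, 0],
  [0, 0, -0.025, 0, 0, 0],
  [0, 0, -0.025, 0, 0, 0],
  [-0.0016, 0.015, 0, 0, 0, 0],
  [-0.0016, 0.026, 0, 0, 0, 0],
  [-0.0016, 0.03, 0, 0, 0, 0],
  [-0.0016, 0.03, 0, 0, 0, 0],
  [-0.0016, 0.03, 0, 0, 0, 0],
  [-0.0016, 0.03, 0, 0, 0, 0],
  [-0.0016, 0.03, 0, 0, 0, 0],
  [-0.0016, 0.03, 0, 0, 0, 0],
  [-0.0016, 0.03, 0, 0, 0, 0],
  [-0.0016, 0.03, 0, 0, 0, 0],
  [-0.0016, 0.03, 0, 0, 0, 0],
  [-0.0018, 0.015, 0, 0, 0, 0],
  [0, 0, 0, 0, 0, 0],
])

```text
clock: 9.32
eef_pos: [488.6, -101.5, 303.0]
tcp_rot: [3.141, 0.003, -0.003]
contact_force: [-0.2, 0.5, -1.7]
opening: 0.255
```

Request:
arm_command([
  [0, 0, 0, -0.0408, 0.0263, 0],
  [0, 0, 0, -0.0816, 0.0526, 0],
  [0, 0, 0, -0.0816, 0.0526, 0],
  [0, 0, 0, -0.0816, 0.0526, 0],
  [0, 0, 0, -0.0816, 0.0526, 0],
  [0, 0, 0, -0.0816, 0.0526, 0],
  [0, 0, 0, -0.0816, 0.0526, 0],
  [0, 0, 0, -0.0816, 0.0526, 0],
  [0, 0, 0, -0.0408, 0.0263, 0],
  [0, 0, 0, 0, 0, 0],
  [0, 0, 0, 0, 0, 0],
  [0, 0, 0, 0, 0, 0],
])

```text
clock: 10.32
eef_pos: [490.1, -98.2, 304.5]
tcp_rot: [2.453, -0.388, 0.141]
contact_force: [-0.5, 0.3, -1.0]
opening: 0.262
```

```bash
cat >> h.py <<'E'
k0=np.array([566.1,-216.5,162]); n0=np.array([-.380,.589,.713])
def err(s,k=k0,n=n0,L=64,stand=80):
    R=Ro.from_euler('xyz',s['tcp_rot']).as_matrix(); t=np.array(s['eef_pos'])
    lens=t+R[:,2]*L; print('lens',lens.round(1),'standoff',((lens-k)@n).round(1),'axis hit in tool xy:',(R.T@(k-t)).round(1),'shift to target(tool mm)',(R.T@(k+stand*n-lens)).round(1),'ang',np.degrees(np.arccos(np.clip(-R[:,2]@n,-1,1))).round(2),'rotvec tool',np.cross([0,0,1],R.T@-n).round(4))
E
python3 - <<'E'
from rig import r
from h import *
s=r.sense(); print(s['qpos'],s['eef_pos'],s['clock'],s['contact_force'],s['opening']*85.4); err(s)
import pickle
fs={n:r.grab_frame(n) for n in('scene','side','wrist')}
[cv2.imwrite(f'pics/{n}7.png',fs[n]['image']) for n in fs]; pickle.dump(fs['wrist'],open('w7.pkl','wb'))
z=lambda i:cv2.resize(i,None,fx=4,fy=4,interpolation=cv2.INTER_CUBIC)
cv2.imwrite('pics/c14.png',np.hstack([z(fs['scene']['image'][100:225,220:320]),z(fs['side']['image'][100:225,260:360])]))
E
```

```text
[ 0.34619823 -0.07347306  2.13160058 -0.88484521  1.07740503  0.78457945] [490.10770838 -98.22893654 304.53949396] 10.3167 [-0.48966608  0.26204096 -0.9522657 ] 22.364900155830473
lens [ 514.4 -135.8  258.8] standoff 136.2 axis hit in tool xy: [2.000e-01 8.000e-01 2.002e+02] shift to target(tool mm) [ 0.1  0.6 56.2] ang 1.02 rotvec tool [-0.0019  0.0012  0.    ]
```

View pics/c14.png

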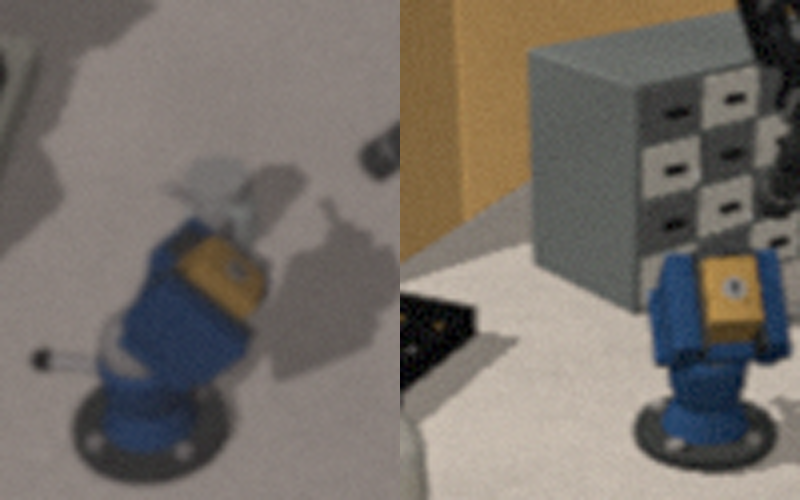

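View pics/wrist7.png

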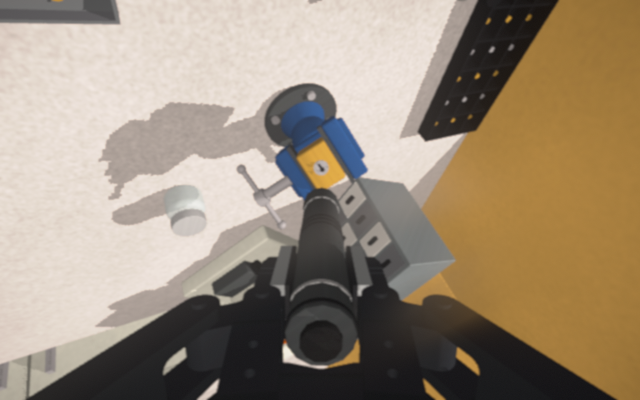

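Request:
arm_command([
  [0, 0.0003, 0.006, 0, 0, 0],
  [0, 0.0003, 0.01, 0, 0, 0],
  [0, 0, 0.01, 0, 0, 0],
  [0, 0, 0.01, 0, 0, 0],
  [0, 0, 0.01, 0, 0, 0],
  [0, 0, 0.006, 0, 0, 0],
  [0, 0, 0.004, 0, 0, 0],
  [0, 0, 0, 0, 0, 0],
  [0, 0, 0, 0, 0, 0],
  [0, 0, 0, 0, 0, 0],
])

```text
clock: 11.3
eef_pos: [511.2, -132.0, 265.4]
tcp_rot: [2.451, -0.39, 0.142]
contact_force: [-0.3, -0.4, -0.8]
opening: 0.256
```

Run:
```python
from rig import r
from h import *
s=r.sense(); print(s['qpos'],s['eef_pos'],s['clock'],s['contact_force'],s['opening']*85.4); err(s)
import pickle
fs={n:r.grab_frame(n) for n in('scene','side','wrist')}
[cv2.imwrite(f'pics/{n}8.png',fs[n]['image']) for n in fs]; pickle.dump((fs['wrist'],s),open('w8.pkl','wb'))
z=lambda i:cv2.resize(i,None,fx=4,fy=4,interpolation=cv2.INTER_CUBIC)
cv2.imwrite('pics/c15.png',np.hstack([z(fs['scene']['image'][80:205,240:340]),z(fs['side']['image'][80:205,290:390])]))
cv2.imwrite('pics/c16.png',z(fs['wrist']['image'][130:270,230:420]))
```

```text
[ 2.44585211e-01  4.67947169e-04  2.16249818e+00 -9.58975691e-01
  9.45081951e-01  8.22805183e-01] [ 511.24628173 -131.9570958   265.36910313] 11.3 [-0.31842887 -0.42794921 -0.82963077] 21.876375257807922
lens [ 535.6 -169.7  219.7] standoff 80.4 axis hit in tool xy: [-1.000e-01 -6.000e-01  1.444e+02] shift to target(tool mm) [-0.1 -0.6  0.4] ang 1.01 rotvec tool [-0.0001  0.      0.    ]
```

View pics/c15.png

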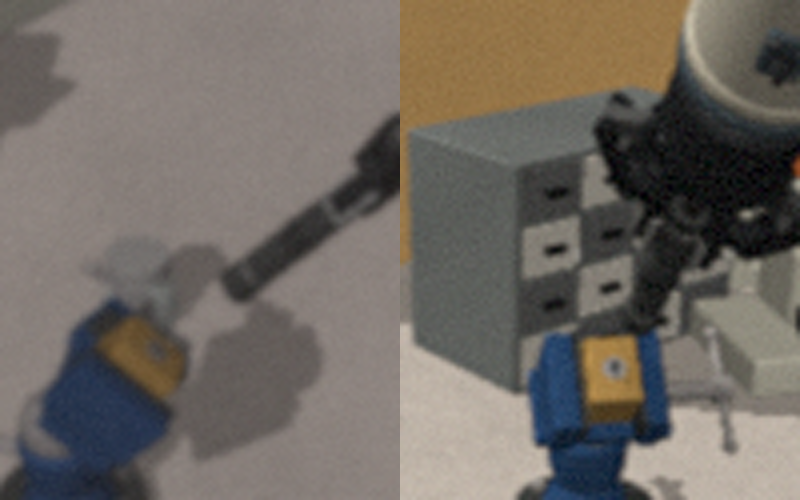

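View pics/c16.png

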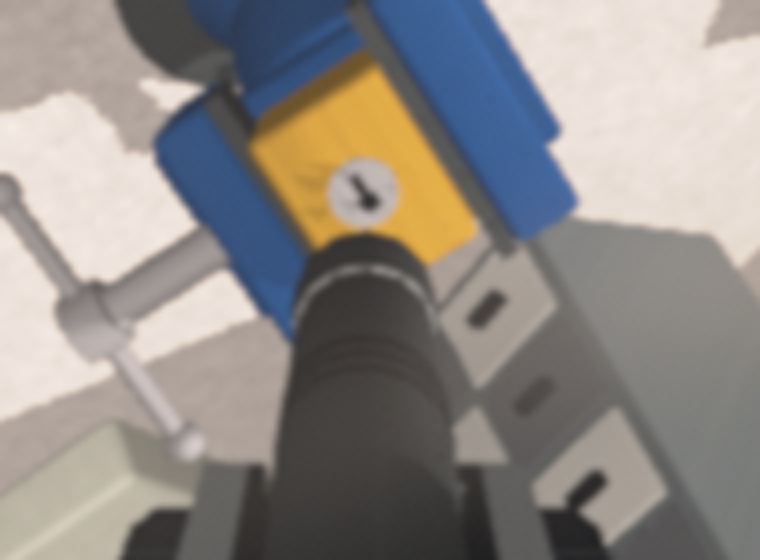

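Run:
```python
from h import *
import pickle
f,s=pickle.load(open('w8.pkl','rb')); C['w8']=K(f)
R=Ro.from_euler('xyz',s['tcp_rot']).as_matrix(); t=s['eef_pos']; a=R[:,2]
u=R[:,0];v=R[:,1]
z0=dict(scene=(240,80,8,60),side=(290,80,8,60),w8=(230,130,0,0))
offs={'scene':(250,120,90,75),'side':(325,120,60,65),'w8':(270,160,100,100)}
ims={'scene':'scene8','side':'side8','w8':'wrist8'}; outs=[]
for c,(x,y,w,h) in offs.items():
    im=cv2.imread(f'pics/{ims[c]}.png'); S=8 if c!='w8' else 6
    cr=cv2.resize(im[y:y+h,x:x+w],None,fx=S,fy=S,interpolation=cv2.INTER_CUBIC)
    cr=cv2.convertScaleAbs(cr,alpha=1.3,beta=20)
    P=lambda X:[tuple(int(round(q)) for q in ((p-[x,y]+.5)*S)) for p in proj(c,X)]
    ax=P([t+a*L for L in (-20,64,144.4)]); cv2.line(cr,ax[0],ax[1],(0,255,0),1); cv2.line(cr,ax[1],ax[2],(0,0,255),1)
    for L,rad in((64,13),(48,13),(48,12),(0,12)):
        pts=P([t+a*L+rad*(u*np.cos(q)+v*np.sin(q)) for q in np.linspace(0,6.28,40)]); cv2.polylines(cr,[np.array(pts)],True,(255,255,0),1)
    cv2.circle(cr,P([k0])[0],4,(255,0,255),1); cv2.imwrite(f'pics/o_{c}.png',cr)
```

```text
(no output)
```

View pics/o_scene.png

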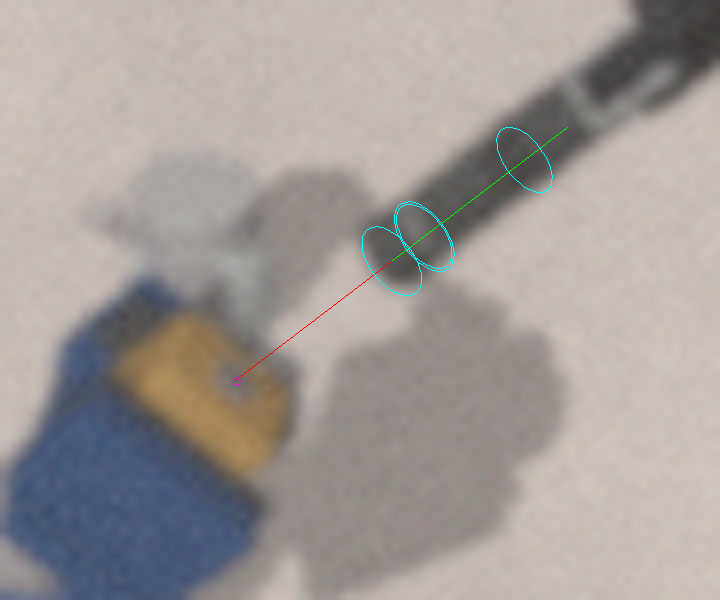

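View pics/o_side.png

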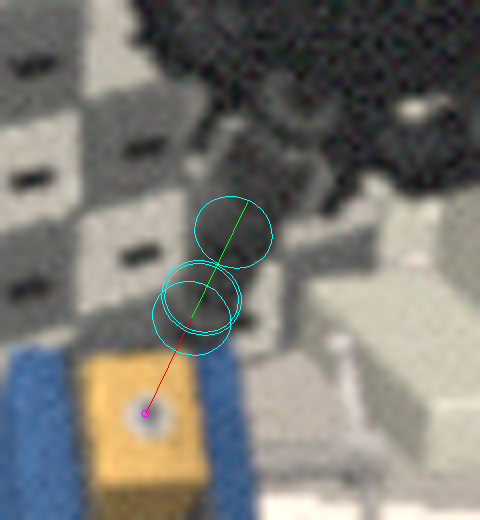

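View pics/o_w8.png

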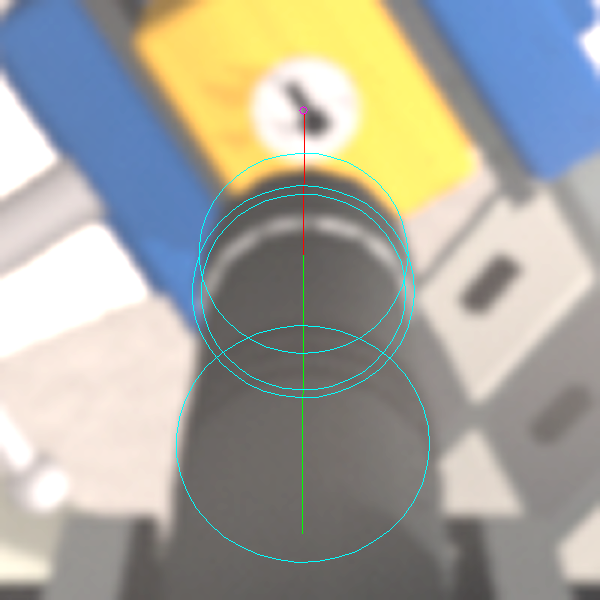

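```bash
cat > edges.py <<'E'
from h import *
import pickle
from scipy.ndimage import map_coordinates,gaussian_filter1d
f,s=pickle.load(open('w8.pkl','rb')); C['w8']=K(f)
R=Ro.from_euler('xyz',s['tcp_rot']).as_matrix(); t=np.array(s['eef_pos']); a=R[:,2]
def strip(c,img,R,t,Ls,half=20):
    g=cv2.cvtColor(cv2.imread(img),cv2.COLOR_BGR2GRAY).astype(float); rows=[]
    a=R[:,2]
    for L in Ls:
        p,q=proj(c,[t+a*L,t+a*(L+1)]); d=(q-p)/np.linalg.norm(q-p); nn=np.array([-d[1],d[0]])
        o=np.arange(-half,half+.01,.25); xy=p+o[:,None]*nn
        rows.append(map_coordinates(g,[xy[:,1],xy[:,0]],order=1))
    return o,np.array(rows)
if __name__=='__main__':
    out=[]
    for c,i in(('scene','scene8'),('side','side8'),('w8','wrist8')):
        o,S=strip(c,f'pics/{i}.png',R,t,np.arange(-30,100,1.0),20 if c!='w8' else 40)
        im=cv2.resize(np.clip(S*1.5,0,255).astype(np.uint8),(390,520)); im=cv2.cvtColor(im,cv2.COLOR_GRAY2BGR)
        cv2.line(im,(195,0),(195,520),(0,0,255),1)
        for k in range(0,13): cv2.line(im,(0,k*40),(8,k*40),(0,255,0),1)
        cv2.imwrite(f'pics/s_{c}.png',im); out.append(im)
    cv2.imwrite('pics/s.png',cv2.resize(np.hstack(out),(800,520)))
E
python3 edges.py
```

```text
(no output)
```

View pics/s.png

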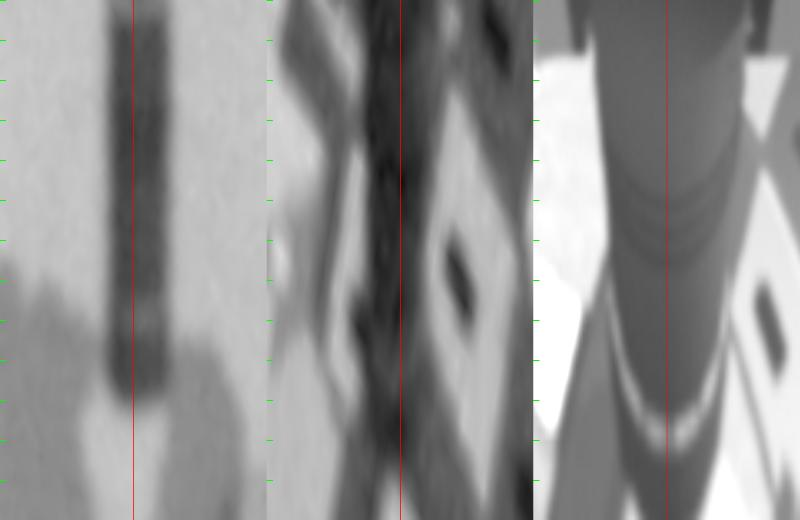

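Run:
```python
from edges import *
ob={'scene':(.9,(279,167.6)),'side':(-.6,(343.7,171.5)),'w8':(1.0,(270+305/6-.5,160+108/6-.5))}
A=[];b=[]
for c,(e,kp) in ob.items():
    p,q=proj(c,[t+a*60,t+a*61]); d=(q-p)/np.linalg.norm(q-p); nn=np.array([-d[1],d[0]])
    J=np.array([(proj(c,t+a*60+w)[0]-p)@nn for w in(R[:,0],R[:,1])])
    J2=np.array([(proj(c,k0+w)[0]-proj(c,k0)[0])@nn for w in(R[:,0],R[:,1])])
    ke=(np.array(kp)-proj(c,t+a*144.4)[0])@nn
    print(c,'torch off px',e,'J',J.round(3),'key off px',ke.round(2),'J2',J2.round(3), 'mm rel', ((ke/np.linalg.norm(J2))-(e/np.linalg.norm(J))).round(2))
    A.append(J/np.linalg.norm(J));b.append(ke/np.linalg.norm(J2)-e/np.linalg.norm(J))
print(np.linalg.lstsq(np.array(A),np.array(b),rcond=None), np.linalg.lstsq(np.array(A)[:2],np.array(b)[:2],rcond=None)[0])
```

```text
scene torch off px 0.9 J [0.081 0.376] key off px -0.56 J2 [0.078 0.362] mm rel -3.84
side torch off px -0.6 J [ 0.385 -0.011] key off px -1.12 J2 [ 0.354 -0.011] mm rel -1.61
w8 torch off px 1.0 J [1.36  0.006] key off px 0.22 J2 [1.031 0.005] mm rel -0.52
(array([-1.11385995, -3.66657681]), array([0.73719215]), np.int32(2), array([1.43970822, 0.96293314])) [-1.71575357 -3.55844072]
```

Request:
arm_command([
  [-0.0005, -0.0015, 0.001, 0, 0, 0],
  [-0.0005, -0.0015, 0, 0, 0, 0],
  [0, 0, 0, 0, 0, 0],
  [0, 0, 0, 0, 0, 0],
  [0, 0, 0, 0, 0, 0],
  [0, 0, 0, 0, 0, 0],
])

```text
clock: 11.95
eef_pos: [511.0, -130.4, 262.3]
tcp_rot: [2.451, -0.389, 0.142]
contact_force: [0.1, -0.9, -1.2]
opening: 0.261
```

```bash
python3 - <<'E'
from rig import r
from h import *
s=r.sense(); print(s['eef_pos'],s['clock'],s['contact_force'],s['opening']*85.4,np.abs(s['qvel']).max()); err(s)
import pickle
fs={n:r.grab_frame(n) for n in('scene','side','wrist')}
[cv2.imwrite(f'pics/{n}9.png',fs[n]['image']) for n in fs]; pickle.dump((fs['wrist'],s),open('w8.pkl','wb'))
z=lambda i:cv2.resize(i,None,fx=4,fy=4,interpolation=cv2.INTER_CUBIC)
cv2.imwrite('pics/c17.png',z(fs['wrist']['image'][130:270,230:420]))
E
sed -i 's/scene8/scene9/;s/side8/side9/;s/wrist8/wrist9/' edges.py; python3 edges.py
```

```text
[ 511.00034334 -130.40643551  262.32659086] 11.95 [ 0.06136841 -0.89894001 -1.2486165 ] 22.25687269222569 0.0017311351717061297
lens [ 535.3 -168.1  216.7] standoff 79.2 axis hit in tool xy: [  1.1   2.4 143.2] shift to target(tool mm) [ 1.1  2.4 -0.8] ang 1.01 rotvec tool [-0.      0.0003  0.    ]
```

View pics/c17.png

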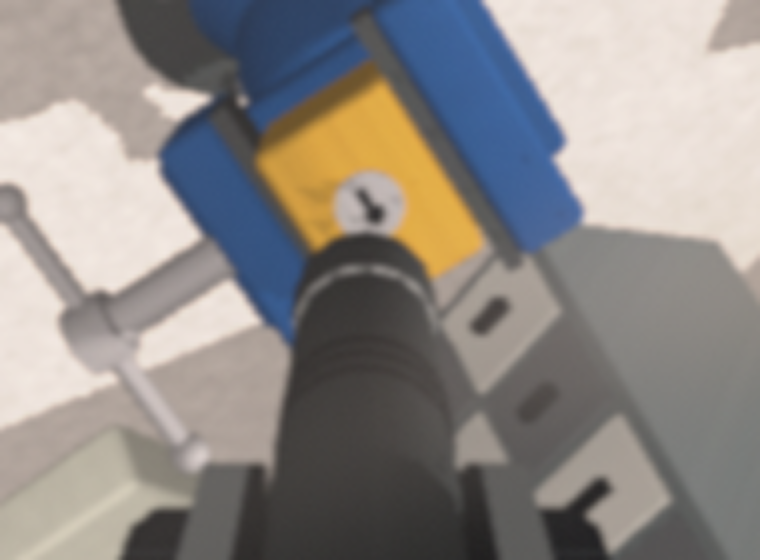

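View pics/s.png

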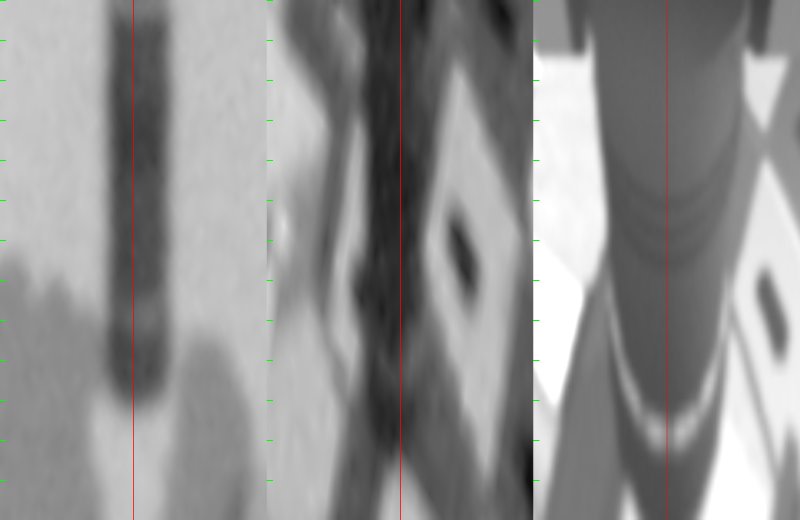

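View pics/scene9.png

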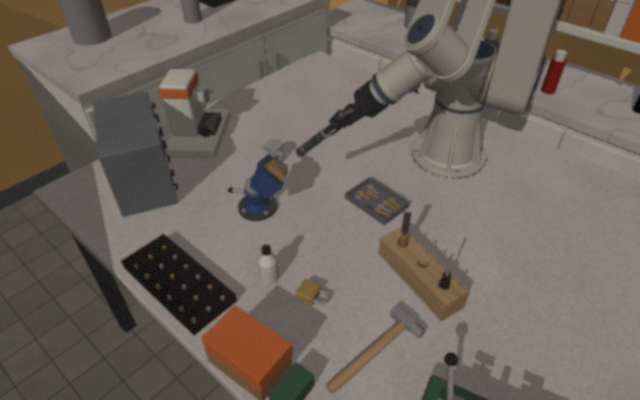

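```bash
python3 -c "
from rig import r
print(r.sign_off())"
```

```text
the job is handed in; nothing more can be done
None
```

I drew the torch straight up out of the middle hole and carried it over the other tools. I then tilted it about 44.5° and handed in at about 12 s, still gripping it in front of the padlock's keyway.

**Last checks**
- **Position:** by the fitted model the lens was about 79 mm from the keyway. After a last correction of about 3 mm across the beam, the beam line should pass within about 1–2 mm of the slot.
- **Direction:** the commanded direction matched my estimate of the keyway line to a few hundredths of a degree. That estimate itself is good to about 1–1.5°, because different subsets of the measurements gave tilts of 44–46°.
- **Steadiness and contact:** joint speeds were close to zero, and the force on the tool was 1–2 N, about the torch's weight. The pictures showed the torch clear of the padlock and vice. The other tools and bench items in the scene view looked where they were.

**What disagreed**
- **Finger height:** the open fingertips stood about 48 mm behind the reported TCP in the pictures, not about 13 mm. I therefore set the grasp height from the camera views.
- **Torch alignment:** the reported-pose model and the camera views differed by about 1–4 mm on where the torch axis lay. I followed the views that showed torch and keyway together. The reported-pose model alone therefore still shows an offset of about 2.6 mm.
- **Beam:** no light spot was visible in the pictures, so the aim was checked by geometry only.

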